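# Close the rivet tin with the keyed lid

## Robot

A 6-joint arm with a two-finger parallel gripper is mounted at the origin on the work surface. World frame = base frame: x ahead of the robot, y to its left, z up, the work surface at z = 0. Lengths are in m, angles in rad, forces in N, time in s.
With the tool pointing down it reaches from about 0.425 to 0.95 m from the base axis. Payload 3.5 kg.
Tool frame: the origin (TCP) lies on the centre line of the jaws, within the pads' length; the fingertips stand 11 mm ahead of it and the grasp point (between the pads) lies 8 mm behind it; y points along the fingers, x is the direction in which the jaws open and shut, and the axes are right-handed (so a half turn about y gives the same grasp; the last joint's range is limited). The gripper opens to 85 mm and grips with 20 to 120 N. Pads are 22 mm wide; open, the fingers measure 114 mm over their backs; the gripper's body (76 mm by 85 mm) begins 54 mm behind the grasp point. The pads swing forward as they close: fully open they stand 13 mm farther back than shut.
Start: joints at [-1.322, 0.286, 1.577, -0, 1.279, -0.15], TCP at [0.262, -0.622, 0.242] pointing down, gripper open.
Joint ranges: [-2.77, 2.77], [-0.9, 2.22], [0.21, 2.48], [-1.53, 4.67], [0.24, 2.81], [-2.84, 2.84]. Speed limits (rad/s): [2.79, 2.79, 3.14, 3.14, 3.14, 3.14].

## Interface

Orientations are given as a unit quaternion [x, y, z, w].
In Python, from plant import get_state, read_camera, sign_off gives the robot as it stands.
- The arm moves only by the shell command python3 -m inch 'ROWS' [FORCE]. ROWS is JSON, a list of rows, each an object of numbers: "ax", "ay", "az": the turn, a rotation vector about the tool's x, y, z in rad; "x", "y", "z": the shift along the tool's x, y, z in mm; "hand": the closure, from -1 (fully open) to 1 (shut). In form: [{"ax": .., "ay": .., "az": .., "x": .., "y": .., "z": .., "hand": ..}, ...]. A call has 1 to 5 rows; each row shifts and turns the commanded pose from where the row before left it, along the tool's axes as they then stand; what a row does not reach is not made up. A row lasts 1/12 s, in which the tool goes at most 41.7 mm and 7.16 degrees, less where a joint would pass 70% of its speed; a pose out of reach is approached as far as the arm can. A call with a gripper value outside its range is refused whole. The fingers move at their own pace and stop on an object; FORCE is the grip in N (left out, the last holds). Time passes only in rows, so rows that do not move let the fingers close. It gives the time, the measured TCP pose, the force and the opening at its end, in the units of the state.
- get_state(): the state, without advancing time (a new reading comes with each control period).
- read_camera(name): name is "side" or "top"; returns a dict with "img" (400x640x3 uint8, red, green, blue), "fov_y" (degrees; the focal length in pixels is half the picture's height over the tangent of half this angle, whatever the lens; pixels are square), "cx", "cy" (the principal point, pixels), "distortion" ([k1, k2, p1, p2, k3] as OpenCV has them; the pictures are not rectified), "T" (4x4, takes a point from camera to world coordinates). Camera axes: x right, y down, z forward; pixel columns grow to the right and rows downward; lengths in m; the calibration is good to about 2 mm. A picture is of the moment at which its call begins. There is no depth.
- sign_off(): hands the job in, once; it reports no verdict.
The state is a dict: "time": time; "qpos": joint angles; "dq": joint speeds; "joint_efforts": joint torques, N m; "eef_pos": TCP position; "tcp_rot": TCP orientation; "contact_force": force on the tool from outside, world axes, zero at the start; "wrist_torque": the same for the moment, N m; "opening": opening from 0.0 (shut) to 1.0 (fully open).
Only numpy, scipy, OpenCV 4.12 (cv2) and the standard library are available. Lean on these libraries where they do the work, as an engineer would, in place of code of your own. Each camera call takes 0.05 s, during which the arm holds its last target. There are 200 camera calls.

## Task

In the shoe repair stall, the green lid of the rivet tin sits crooked because its yellow key rides on the rim. Take the lid by its black bar and turn it on the tin, without lifting it off, until the key drops into the notch above the yellow lip, then leave the lid seated level and fully home, and let go. Leave the tin with the blue lid where it is.

Things in the scene. Friction and masses are not known exactly. Their poses are not given: they have to be found in the camera images.
- lid_grip (a point): Centre of the black bar on the loose green lid (0.25 kg): 60 mm long along the lid's x, 16 wide, 40 high; this point is 20 mm below the bar's top, 20 above the lid's disc (120 across, 5 thick), on the lid's axis. x points along the bar to the key, z up. Starts leaning 7 degrees, key side high, turned 35 to 70 degrees counter-clockwise (from above) of the notch: turn it clockwise.
- lid_key (a point): Foot of the lid's yellow key, a tab 14 mm wide that sticks out to 72 mm from the lid's centre and reaches 14 mm below the disc; this point is 58 mm out, at its lower edge. Starts standing on the rim. Over the notch the lid drops when let go; a light push on the bar helps. A plug under the disc (100 mm across, 22 deep) stays in the tin and guides the turning.
- rivet_tin: Round bare aluminium tin under the green lid, fixed to the bench: 124 mm outside diameter, 80 high, wall 8. Origin at the centre of its underside; x points to the notch in its rim (36 mm wide, 18 deep) above a yellow lip on the outside. Lid home: its x along this x within about 10 degrees, bar's centre 105 mm (top 125) above this origin; before, some 7 mm higher.
- blue_tin: A like tin with a blue lid, already closed: 124 mm in diameter, 80 mm high plus lid and bar, 125 mm in all; loose, 0.9 kg. Origin at the centre of its underside. Leave it where it is.

How it is judged:
At the end, for the whole second after the job is handed in: The green lid is seated on the rivet tin: its bar's centre 105 mm (100 to 108) above the tin's underside and within 12 mm of the tin's axis, level within 3 degrees, its key down in the notch (foot below 70 mm, lid's x within 17 degrees of the tin's x), released (z of lid_grip in the frame of rivet_tin between 0.1 and 0.108 m and horizontal distance between lid_grip and rivet_tin below 0.012 m and angle between lid_grip's own z axis and vertical below 0.05 rad and z of lid_key in the frame of rivet_tin below 0.07 m and angle between the x axis of lid_grip and the x axis of rivet_tin, either way round below 0.3 rad); the robot touches nothing.
It fails at once if the green lid is lifted off the tin (30 mm or more above its seat) (z of lid_grip in the frame of rivet_tin above 0.135 m).
It fails at once if the tin with the blue lid is shifted by more than 20 mm (distance of blue_tin from where it was at the start of the episode above 0.02 m).
It also fails if it takes over 37 s, if anything falls off the work surface, if the arm or the gripper's body presses on something with over 40 N, if the wrist force passes 120 N, or if a joint passes its speed limit or range.

## Working session

There is one attempt and no reset: what is moved stays moved. The work goes in short steps, Python scripts to look and compute and a shell command to move; the robot and the scene stay as the last step left them, time stands still between calls to the robot, and variables do not carry over. Pictures are saved under pics/ and viewed, about 8 in all and at most 12, crops included, and the job is handed in when it is done.

```bash
mkdir -p pics
python3 - <<'E'
from plant import *
import cv2,numpy as np,pickle
s=get_state();print({k:np.round(v,3).tolist() for k,v in s.items()})
ims=[]
for n in("top","side"):
    c=read_camera(n);pickle.dump(c,open(n+".pkl","wb"));print(n,c["fov_y"],c["cx"],c["cy"],c["distortion"],np.round(c["T"],3).tolist())
    cv2.imwrite(f"pics/{n}0.png",c["img"][:,:,::-1])
E
```

```text
{'time': 0.0, 'qpos': [-1.322, 0.287, 1.578, 0.0, 1.279, -0.15], 'dq': [0.001, 0.0, -0.001, -0.002, -0.001, 0.0], 'joint_efforts': [0.0, -40.598, -29.263, -0.0, 0.006, -0.0], 'eef_pos': [0.262, -0.621, 0.241], 'tcp_rot': [-0.589, 0.392, -0.39, 0.59], 'contact_force': [0.938, -0.507, 0.048], 'wrist_torque': [-0.018, -0.021, -0.034], 'opening': 1.0}
top 45.91976824998097 322.7538777378668 191.88042397788035 [-0.04211992  0.          0.          0.          0.        ] [[-0.008, -0.978, 0.208, 0.416], [-1.0, 0.007, -0.007, 0.014], [0.006, -0.208, -0.978, 0.843], [0.0, 0.0, 0.0, 1.0]]
side 56.17811903625578 321.34258977476685 198.0081419386939 [0.01757978 0.         0.         0.         0.        ] [[-0.817, -0.459, 0.349, 0.334], [-0.577, 0.631, -0.519, 0.367], [0.018, -0.625, -0.78, 0.606], [0.0, 0.0, 0.0, 1.0]]
```

View pics/top0.png

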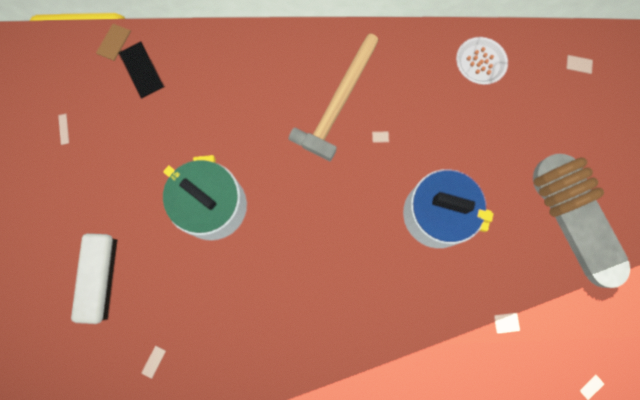

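View pics/side0.png

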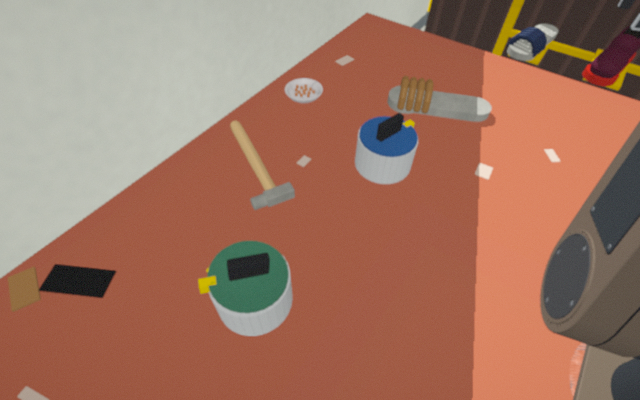

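Top view: green lid centre ≈(201,196), its bar (180–215,180–208), key ≈(171,172), yellow lip ≈(204,160) behind the rim. The blue tin is at ≈(448,207). Side view: green lid ≈(250,275), bar ≈(248,266), key ≈(207,284), lip just showing ≈(208,270).

```bash
cat > h.py <<'E'
import cv2,numpy as np
def KD(c):
    f=200/np.tan(np.radians(c["fov_y"]/2)); return np.array([[f,0,c["cx"]],[0,f,c["cy"]],[0,0,1]]),np.array(c["distortion"])
def ray(c,p):
    K,D=KD(c);u=cv2.undistortPoints(np.array([[p]],float),K,D)[0,0];T=np.array(c["T"])
    return T[:3,3],T[:3,:3]@np.r_[u,1]
def plane(c,p,z):
    o,d=ray(c,p);return o+d*(z-o[2])/d[2]
def tri(c1,p1,c2,p2):
    a,d=ray(c1,p1);b,e=ray(c2,p2);s=np.linalg.lstsq(np.c_[d,-e],b-a,rcond=None)[0]
    P,Q=a+d*s[0],b+e*s[1];return (P+Q)/2,np.linalg.norm(P-Q)
def masks(c,box):
    x0,y0,x1,y1=box;h=cv2.cvtColor(c["img"],cv2.COLOR_RGB2HSV);w=np.zeros(h.shape[:2],np.uint8);w[y0:y1,x0:x1]=255
    g=cv2.inRange(h,(60,80,40),(95,255,255))&w; y=cv2.inRange(h,(22,130,120),(35,255,255))&w
    k=cv2.inRange(h,(0,0,0),(180,255,50))&w
    return g,y,k
def blobs(m,amin=12):
    n,l,s,c=cv2.connectedComponentsWithStats(m)
    return [(s[i,4],np.round(c[i],1).tolist(),s[i,:4].tolist()) for i in range(1,n) if s[i,4]>=amin]
E
python3 - <<'E'
import pickle;from h import *
C={n:pickle.load(open(n+".pkl","rb")) for n in("top","side")}
B={"top":(150,140,260,250),"side":(185,225,310,345)}
bar={}
for n,c in C.items():
    g,y,k=masks(c,B[n]);print(n,"Y",blobs(y),"K",blobs(k))
    pts=cv2.findNonZero(g|k);hull=cv2.convexHull(pts);e=cv2.fitEllipse(hull);print(" lid ellipse",e)
    bar[n]=e[0];print(" lid centre z=.092",plane(c,e[0],.092))
    r=cv2.minAreaRect(cv2.findNonZero(k));print(" bar rect",r, cv2.boxPoints(r).tolist())
    if n=="top":
        bp=[plane(c,p,.132) for p in cv2.boxPoints(r)];print(np.round(bp,4))
    for b in blobs(y): print("  y@.07/.06",plane(c,b[1],.09)[:2],plane(c,b[1],.062)[:2])
print(tri(C["top"],bar["top"],C["side"],bar["side"]))
E
python3 - <<'E'
import cv2
a=cv2.imread("pics/top0.png")[145:250,150:260];b=cv2.imread("pics/side0.png")[230:340,190:300]
f=lambda i:cv2.resize(i,(400,400),interpolation=cv2.INTER_CUBIC)
cv2.imwrite("pics/c0.png",cv2.hconcat([f(a),f(b)]))
E
```

```text
top Y [(np.int32(94), [204.8, 158.1], [193, 155, 22, 7]), (np.int32(70), [168.6, 170.8], [164, 166, 11, 11]), (np.int32(14), [176.2, 174.4], [174, 173, 5, 4])] K [(np.int32(146), [200.6, 194.1], [183, 180, 32, 29])]
 lid ellipse ((199.77517700195312, 196.1989288330078), (70.43467712402344, 72.68547821044922), 76.33275604248047)
 lid centre z=.092 [0.56990658 0.20853314 0.092     ]
 bar rect ((197.86077880859375, 193.79141235351562), (39.196266174316406, 7.809330940246582), 38.92754364013672) [[180.1611328125, 184.5147705078125], [185.06802368164062, 178.4395751953125], [215.5604248046875, 203.06805419921875], [210.65353393554688, 209.14324951171875]]
[[0.5804 0.2296 0.132 ]
 [0.59   0.2224 0.132 ]
 [0.5508 0.1734 0.132 ]
 [0.5414 0.1805 0.132 ]]
  y@.07/.06 [0.63476556 0.20371083] [0.64290404 0.21076022]
  y@.07/.06 [0.61347002 0.26278502] [0.62081676 0.27203069]
  y@.07/.06 [0.60724426 0.24979677] [0.61435953 0.25855956]
side Y [(np.int32(221), [206.1, 283.4], [198, 276, 19, 18])] K [(np.int32(789), [247.9, 266.2], [228, 254, 41, 26])]
 lid ellipse ((247.5481414794922, 276.3305358886719), (69.95265197753906, 79.2387924194336), 77.73783111572266)
 lid centre z=.092 [0.56692909 0.21296068 0.092     ]
 bar rect ((248.3560028076172, 266.2080078125), (19.67740249633789, 41.59086990356445), 79.69515228271484) [[226.13600158691406, 260.2480163574219], [267.0559997558594, 252.80799865722656], [270.57598876953125, 272.1679992675781], [229.656005859375, 279.6080322265625]]
  y@.07/.06 [0.60964162 0.25643457] [0.6245967  0.25044884]
(array([0.57124439, 0.21053963, 0.08345703]), np.float64(0.0008863411588709639))
```

View pics/c0.png

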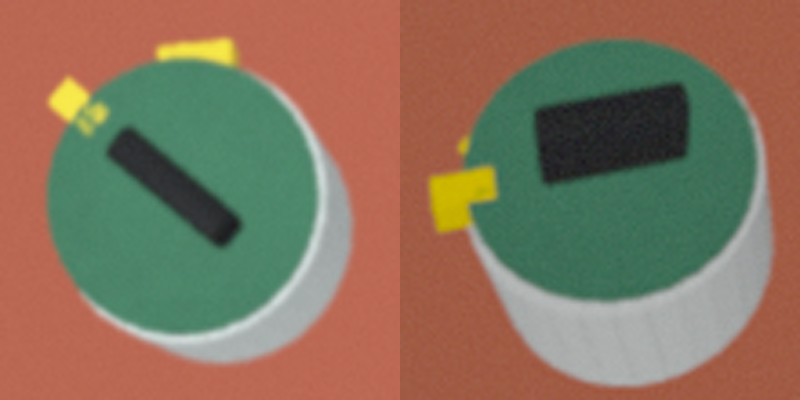

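The crop agrees with the masks: the key points at ≈51° in world yaw (r ≈ 70 mm as it should be), and the lip is at ≈0° (±3°). So the turn needed is about −51°. Next I'll compute the approach in tool axes.

```bash
cat > go.py <<'E'
import sys,numpy as np
from scipy.spatial.transform import Rotation as R
from plant import get_state
s=get_state();M=R.from_quat(s["tcp_rot"]).as_matrix();p=np.array(s["eef_pos"])
print("t",round(s["time"],2),"p",p.round(4),"F",np.round(s["contact_force"],1),"tq",np.round(s["wrist_torque"],2),"open",round(s["opening"],3),"q",np.round(s["qpos"],2))
print("M cols x,y,z",M.T.round(3).tolist(),"x yaw",np.degrees(np.arctan2(M[1,0],M[0,0])).round(1))
if len(sys.argv)>3:
    t=np.array(list(map(float,sys.argv[1:4])));print("tool-axis mm:",(M.T@(t-p)*1000).round(1))
E
python3 go.py .5675 .208 .242
python3 - <<'E'
import pickle;from h import *
C={n:pickle.load(open(n+".pkl","rb")) for n in("top","side")}
for a in [(198.1,194.1)]:
  for b in [(248,262),(248,266),(247,258)]: print(tri(C["top"],a,C["side"],b))
print(plane(C["side"],(209,270),.06),plane(C["top"],(193,158),.06),plane(C["top"],(215,158),.06))
E
```

```text
t 0.1 p [ 0.262  -0.6215  0.2411] F [0.7 0.3 0.9] tq [-0.01  0.   -0.01] open 1.003 q [-1.32  0.29  1.58  0.    1.28 -0.15]
M cols x,y,z [[0.388, -0.922, -0.002], [-0.001, 0.002, -1.0], [0.922, 0.388, 0.0]] x yaw -67.2
tool-axis mm: [-645.7    0.7  603.6]
(array([0.56795171, 0.20411508, 0.12110122]), np.float64(0.0013838497952083483))
(array([0.56904349, 0.20615189, 0.11161104]), np.float64(0.0005455679806679421))
(array([0.56759283, 0.20258559, 0.12991697]), np.float64(0.004606904675356802))
[0.6389785  0.23095198 0.06      ] [0.64382888 0.23171878 0.06      ] [0.64352538 0.19361962 0.06      ]
```

```bash
for i in 1 2 3 4; do :; done
python3 -m inch '[{"x":-26,"z":24},{"x":-26,"z":24},{"x":-26,"z":24},{"x":-26,"z":24},{"x":-26,"z":24}]'
python3 -m inch '[{"x":-26,"z":24},{"x":-26,"z":24},{"x":-26,"z":24},{"x":-26,"z":24},{"x":-26,"z":24}]'
python3 -m inch '[{"x":-26,"z":24},{"x":-26,"z":24},{"x":-26,"z":24},{"x":-26,"z":24},{"x":-26,"z":24}]'
python3 -m inch '[{"x":-26,"z":24},{"x":-26,"z":24},{"x":-26,"z":24},{"x":-26,"z":24},{"x":-26,"z":24}]'
python3 -m inch '[{"x":-26,"z":24},{"x":-26,"z":24},{"x":-26,"z":24},{"x":-20,"z":20},{"x":-10,"z":10}]'
python3 -m inch '[{"ay":-0.1},{"ay":-0.1},{"ay":-0.1},{"ay":-0.1},{"ay":-0.1}]'
python3 -m inch '[{},{}]'
python3 go.py .568 .207 .18
```

```text
t 0.1 p [ 0.262  -0.6215  0.2411] F [0.7 0.3 0.9] tq [-0.01  0.   -0.01] open 1.003 q [-1.32  0.29  1.58  0.    1.28 -0.15]
M cols x,y,z [[0.388, -0.922, -0.002], [-0.001, 0.002, -1.0], [0.922, 0.388, 0.0]] x yaw -67.2
tool-axis mm: [-644.5   62.7  603.7]validation failed for argument at $[0]...
validation failed for argument at $[0]...
validation failed for argument at $[0]...
validation failed for argument at $[0]...
validation failed for argument at $[0]...
validation failed for argument at $[0]...
validation failed for argument at $[0]...
```

Rows need all the fields, it seems.

```bash
python3 -m inch '[{"ax":0,"ay":0,"az":0,"x":-26,"y":0,"z":24,"hand":-1},{"ax":0,"ay":0,"az":0,"x":-26,"y":0,"z":24,"hand":-1},{"ax":0,"ay":0,"az":0,"x":-26,"y":0,"z":24,"hand":-1},{"ax":0,"ay":0,"az":0,"x":-26,"y":0,"z":24,"hand":-1},{"ax":0,"ay":0,"az":0,"x":-26,"y":0,"z":24,"hand":-1}]'
```

```text
time: 0.52
eef_pos: [0.3223, -0.4537, 0.2415]
tcp_rot: [-0.589, 0.392, -0.391, 0.589]
contact_force: [0.5, -0.0, 1.2]
opening: 1.004
```

```bash
python3 -m inch '[{"ax":0,"ay":0,"az":0,"x":-26,"y":0,"z":24,"hand":-1},{"ax":0,"ay":0,"az":0,"x":-26,"y":0,"z":24,"hand":-1},{"ax":0,"ay":0,"az":0,"x":-26,"y":0,"z":24,"hand":-1},{"ax":0,"ay":0,"az":0,"x":-26,"y":0,"z":24,"hand":-1},{"ax":0,"ay":0,"az":0,"x":-26,"y":0,"z":24,"hand":-1}]'
python3 -m inch '[{"ax":0,"ay":0,"az":0,"x":-26,"y":0,"z":24,"hand":-1},{"ax":0,"ay":0,"az":0,"x":-26,"y":0,"z":24,"hand":-1},{"ax":0,"ay":0,"az":0,"x":-26,"y":0,"z":24,"hand":-1},{"ax":0,"ay":0,"az":0,"x":-26,"y":0,"z":24,"hand":-1},{"ax":0,"ay":0,"az":0,"x":-26,"y":0,"z":24,"hand":-1}]'
python3 -m inch '[{"ax":0,"ay":0,"az":0,"x":-26,"y":0,"z":24,"hand":-1},{"ax":0,"ay":0,"az":0,"x":-26,"y":0,"z":24,"hand":-1},{"ax":0,"ay":0,"az":0,"x":-26,"y":0,"z":24,"hand":-1},{"ax":0,"ay":0,"az":0,"x":-26,"y":0,"z":24,"hand":-1},{"ax":0,"ay":0,"az":0,"x":-26,"y":0,"z":24,"hand":-1}]'
python3 -m inch '[{"ax":0,"ay":0,"az":0,"x":-26,"y":0,"z":24,"hand":-1},{"ax":0,"ay":0,"az":0,"x":-26,"y":0,"z":24,"hand":-1},{"ax":0,"ay":0,"az":0,"x":-26,"y":0,"z":24,"hand":-1},{"ax":0,"ay":0,"az":0,"x":-20,"y":0,"z":20,"hand":-1},{"ax":0,"ay":0,"az":0,"x":-10,"y":0,"z":10,"hand":-1}]'
python3 -m inch '[{"ax":0,"ay":-0.1,"az":0,"x":0,"y":0,"z":0,"hand":-1},{"ax":0,"ay":-0.1,"az":0,"x":0,"y":0,"z":0,"hand":-1},{"ax":0,"ay":-0.1,"az":0,"x":0,"y":0,"z":0,"hand":-1},{"ax":0,"ay":-0.1,"az":0,"x":0,"y":0,"z":0,"hand":-1},{"ax":0,"ay":-0.1,"az":0,"x":0,"y":0,"z":0,"hand":-1}]'
python3 -m inch '[{"ax":0,"ay":0,"az":0,"x":0,"y":0,"z":0,"hand":-1},{"ax":0,"ay":0,"az":0,"x":0,"y":0,"z":0,"hand":-1}]'
python3 go.py .568 .207 .117
```

```text
time: 0.93
eef_pos: [0.3824, -0.2873, 0.2418]
tcp_rot: [-0.589, 0.391, -0.391, 0.589]
contact_force: [0.0, 0.5, 0.2]
opening: 1.001
time: 1.35
eef_pos: [0.4424, -0.121, 0.242]
tcp_rot: [0.589, -0.391, 0.391, -0.589]
contact_force: [-0.0, 0.6, 0.4]
opening: 1.003
time: 1.77
eef_pos: [0.5025, 0.0455, 0.242]
tcp_rot: [0.589, -0.391, 0.391, -0.589]
contact_force: [-0.4, 0.5, -0.4]
opening: 1.001
time: 2.18
eef_pos: [0.5548, 0.1856, 0.2417]
tcp_rot: [-0.59, 0.391, -0.39, 0.59]
contact_force: [-0.1, -1.0, 0.2]
opening: 1.0
time: 2.6
eef_pos: [0.5543, 0.1821, 0.2418]
tcp_rot: [0.668, -0.232, 0.231, -0.668]
contact_force: [-0.3, 0.3, -0.1]
opening: 0.999
time: 2.77
eef_pos: [0.5544, 0.1822, 0.242]
tcp_rot: [0.667, -0.234, 0.234, -0.667]
contact_force: [-0.2, -0.4, -0.5]
opening: 0.999
t 2.77 p [0.5544 0.1822 0.242 ] F [-0.2 -0.4 -0.5] tq [-0.05 -0.01 -0.03] open 0.999 q [ 0.14  0.09  1.81 -0.    1.25  0.82]
M cols x,y,z [[0.781, -0.625, -0.0], [-0.001, -0.0, -1.0], [0.625, 0.781, -0.001]] x yaw -38.7
tool-axis mm: [ -4.8 124.9  28. ]
```

```bash
python3 -m inch '[{"ax":0,"ay":0,"az":0,"x":-5,"y":0,"z":28,"hand":-1},{"ax":0,"ay":0,"az":0,"x":0,"y":25,"z":0,"hand":-1},{"ax":0,"ay":0,"az":0,"x":0,"y":25,"z":0,"hand":-1},{"ax":0,"ay":0,"az":0,"x":0,"y":20,"z":0,"hand":-1},{"ax":0,"ay":0,"az":0,"x":0,"y":0,"z":0,"hand":-1}]'
python3 -m inch '[{"ax":0,"ay":0,"az":0,"x":0,"y":0,"z":0,"hand":-1}]'
python3 go.py .568 .207 .117
python3 - <<'E'
from plant import *;from h import *;import pickle
c=read_camera("top");pickle.dump(c,open("top1.pkl","wb"));d=read_camera("side");pickle.dump(d,open("side1.pkl","wb"))
cv2.imwrite("pics/g1.png",cv2.hconcat([cv2.resize(c["img"][120:280,120:300],(400,400)),cv2.resize(d["img"][190:350,160:340],(400,400))])[:,:,::-1])
E
```

```text
time: 3.18
eef_pos: [0.5649, 0.2069, 0.1666]
tcp_rot: [0.669, -0.237, 0.231, -0.665]
contact_force: [-1.0, -0.4, -0.5]
opening: 1.0
time: 3.27
eef_pos: [0.5672, 0.2073, 0.171]
tcp_rot: [0.668, -0.235, 0.233, -0.667]
contact_force: [-0.2, -0.6, 0.9]
opening: 1.002
t 3.27 p [0.5672 0.2073 0.171 ] F [-0.2 -0.6  0.9] tq [-0.   -0.01 -0.03] open 1.002 q [ 0.18  0.2   1.81 -0.    1.13  0.86]
M cols x,y,z [[0.782, -0.624, -0.002], [-0.003, -0.001, -1.0], [0.624, 0.782, -0.003]] x yaw -38.6
tool-axis mm: [ 0.9 54.   0.3]
```

View pics/g1.png

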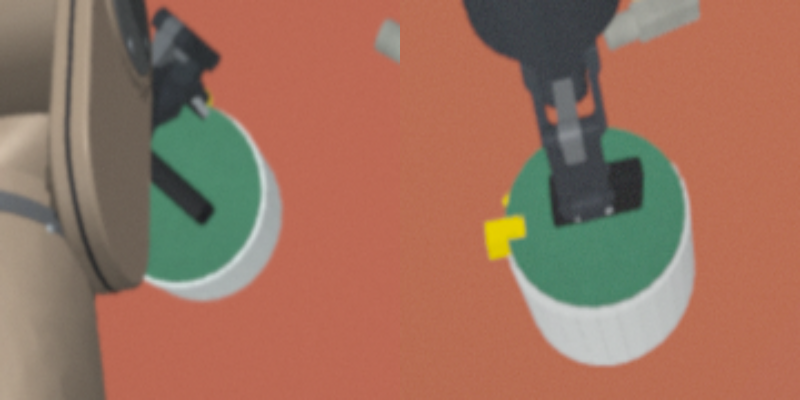

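The jaws straddle the bar and line up with it: near finger tip at ≈(585,210) in the right half, bar at (550–642,160–225). Next, descend and close gently.

```bash
python3 -m inch '[{"ax":0,"ay":0,"az":0,"x":0,"y":18,"z":0,"hand":-1},{"ax":0,"ay":0,"az":0,"x":0,"y":18,"z":0,"hand":-1},{"ax":0,"ay":0,"az":0,"x":0,"y":12,"z":0,"hand":-1},{"ax":0,"ay":0,"az":0,"x":0,"y":5,"z":0,"hand":-1},{"ax":0,"ay":0,"az":0,"x":0,"y":0,"z":0,"hand":-1}]' 30
python3 -m inch '[{"ax":0,"ay":0,"az":0,"x":0,"y":0,"z":0,"hand":0.3},{"ax":0,"ay":0,"az":0,"x":0,"y":0,"z":0,"hand":0.5},{"ax":0,"ay":0,"az":0,"x":0,"y":0,"z":0,"hand":0.5},{"ax":0,"ay":0,"az":0,"x":0,"y":0,"z":0,"hand":0.5},{"ax":0,"ay":0,"az":0,"x":0,"y":0,"z":0,"hand":0.5}]' 30
python3 go.py
```

```text
time: 3.78
eef_pos: [0.5678, 0.2076, 0.1188]
tcp_rot: [0.668, -0.234, 0.233, -0.667]
contact_force: [-1.2, -0.3, 0.4]
opening: 0.997
time: 4.2
eef_pos: [0.5685, 0.2078, 0.12]
tcp_rot: [-0.667, 0.233, -0.233, 0.668]
contact_force: [-0.6, 0.2, -0.1]
opening: 0.298
t 4.2 p [0.5685 0.2078 0.12  ] F [-0.6  0.2 -0.1] tq [-0.02 -0.04 -0.  ] open 0.298 q [0.18 0.26 1.84 0.   1.03 0.85]
M cols x,y,z [[0.783, -0.623, 0.001], [0.001, 0.0, -1.0], [0.623, 0.783, 0.001]] x yaw -38.5
```

```bash
python3 -m inch '[{"ax":0,"ay":0,"az":0,"x":0,"y":1,"z":0,"hand":0.65},{"ax":0,"ay":0,"az":0,"x":0,"y":1,"z":0,"hand":1},{"ax":0,"ay":0,"az":0,"x":0,"y":0,"z":0,"hand":1},{"ax":0,"ay":0,"az":0,"x":0,"y":0,"z":0,"hand":1},{"ax":0,"ay":0,"az":0,"x":0,"y":0,"z":0,"hand":1}]' 30
python3 go.py
```

```text
time: 4.62
eef_pos: [0.5688, 0.2077, 0.1193]
tcp_rot: [-0.668, 0.232, -0.233, 0.668]
contact_force: [-2.6, -1.7, 6.5]
opening: 0.187
t 4.62 p [0.5688 0.2077 0.1193] F [-2.6 -1.7  6.5] tq [-0.21  0.38  0.16] open 0.187 q [ 0.18  0.26  1.84 -0.    1.03  0.85]
M cols x,y,z [[0.783, -0.622, 0.001], [0.001, -0.0, -1.0], [0.622, 0.783, 0.0]] x yaw -38.4
```

Gripped: opening 0.187 is 15.9 mm, which matches the bar. I'll turn in stages and watch the forces.

```bash
python3 -m inch '[{"ax":0,"ay":0.06,"az":0,"x":0,"y":0,"z":0,"hand":1},{"ax":0,"ay":0.06,"az":0,"x":0,"y":0,"z":0,"hand":1},{"ax":0,"ay":0.06,"az":0,"x":0,"y":0,"z":0,"hand":1},{"ax":0,"ay":0.06,"az":0,"x":0,"y":0,"z":0,"hand":1},{"ax":0,"ay":0,"az":0,"x":0,"y":0,"z":0,"hand":1}]'
python3 go.py
python3 -m inch '[{"ax":0,"ay":0.06,"az":0,"x":0,"y":0,"z":0,"hand":1},{"ax":0,"ay":0.06,"az":0,"x":0,"y":0,"z":0,"hand":1},{"ax":0,"ay":0.06,"az":0,"x":0,"y":0,"z":0,"hand":1},{"ax":0,"ay":0.06,"az":0,"x":0,"y":0,"z":0,"hand":1},{"ax":0,"ay":0,"az":0,"x":0,"y":0,"z":0,"hand":1}]'
python3 go.py
```

```text
time: 5.03
eef_pos: [0.5693, 0.208, 0.1194]
tcp_rot: [-0.634, 0.311, -0.313, 0.635]
contact_force: [-0.9, -0.2, 6.1]
opening: 0.179
t 5.03 p [0.5693 0.208  0.1194] F [-0.9 -0.2  6.1] tq [-0.02  0.16 -0.02] open 0.179 q [ 0.18  0.26  1.84 -0.    1.03  1.1 ]
M cols x,y,z [[0.611, -0.792, 0.001], [0.003, 0.0, -1.0], [0.792, 0.611, 0.003]] x yaw -52.3
time: 5.45
eef_pos: [0.5693, 0.2079, 0.1193]
tcp_rot: [-0.592, 0.385, -0.386, 0.593]
contact_force: [-0.1, -0.9, 4.9]
opening: 0.179
t 5.45 p [0.5693 0.2079 0.1193] F [-0.1 -0.9  4.9] tq [-0.12  0.13 -0.14] open 0.179 q [ 0.18  0.26  1.84 -0.    1.03  1.34]
M cols x,y,z [[0.405, -0.914, 0.001], [0.003, 0.0, -1.0], [0.914, 0.405, 0.003]] x yaw -66.1
```

```bash
python3 -m inch '[{"ax":0,"ay":0.06,"az":0,"x":0,"y":0,"z":0,"hand":1},{"ax":0,"ay":0.06,"az":0,"x":0,"y":0,"z":0,"hand":1},{"ax":0,"ay":0.06,"az":0,"x":0,"y":0,"z":0,"hand":1},{"ax":0,"ay":0.06,"az":0,"x":0,"y":0,"z":0,"hand":1},{"ax":0,"ay":0,"az":0,"x":0,"y":0,"z":0,"hand":1}]'
python3 go.py
python3 -m inch '[{"ax":0,"ay":0.05,"az":0,"x":0,"y":0,"z":0,"hand":1},{"ax":0,"ay":0.05,"az":0,"x":0,"y":0,"z":0,"hand":1},{"ax":0,"ay":0.05,"az":0,"x":0,"y":0,"z":0,"hand":1},{"ax":0,"ay":0,"az":0,"x":0,"y":0,"z":0,"hand":1},{"ax":0,"ay":0,"az":0,"x":0,"y":0,"z":0,"hand":1}]'
python3 go.py
python3 - <<'E'
from plant import *;from h import *
c=read_camera("top");d=read_camera("side")
cv2.imwrite("pics/g2.png",cv2.hconcat([cv2.resize(c["img"][120:280,120:300],(400,400)),cv2.resize(d["img"][190:350,160:340],(400,400))])[:,:,::-1])
E
```

```text
time: 5.87
eef_pos: [0.5692, 0.207, 0.1187]
tcp_rot: [-0.542, 0.452, -0.454, 0.543]
contact_force: [1.4, -2.0, 5.1]
opening: 0.18
t 5.87 p [0.5692 0.207  0.1187] F [ 1.4 -2.   5.1] tq [-0.62  0.12  0.16] open 0.18 q [ 0.18  0.26  1.84 -0.    1.03  1.58]
M cols x,y,z [[0.178, -0.984, 0.002], [0.002, -0.001, -1.0], [0.984, 0.178, 0.002]] x yaw -79.8
time: 6.28
eef_pos: [0.5688, 0.2072, 0.1181]
tcp_rot: [-0.508, 0.491, -0.493, 0.508]
contact_force: [0.4, -4.2, 4.5]
opening: 0.181
t 6.28 p [0.5688 0.2072 0.1181] F [ 0.4 -4.2  4.5] tq [-0.8   0.19  0.23] open 0.181 q [ 0.18  0.26  1.85 -0.    1.03  1.72]
M cols x,y,z [[0.032, -0.999, 0.001], [0.001, -0.001, -1.0], [0.999, 0.032, 0.001]] x yaw -88.2
```

View pics/g2.png

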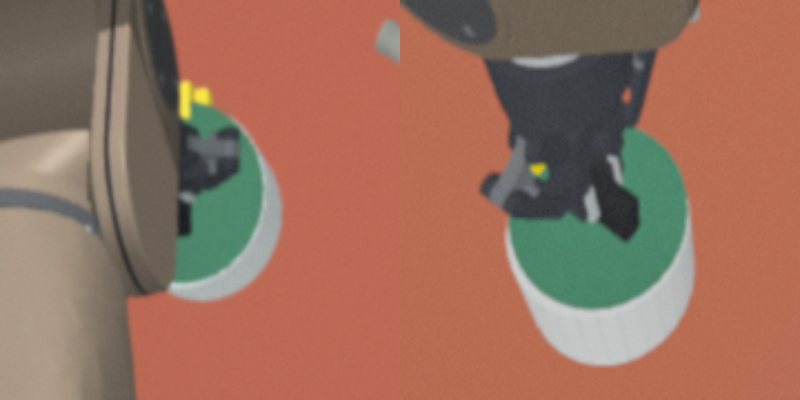

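The key (≈(185,100) left crop, pixel 203,164) is over the lip, whose centre is pixel 204. I'll release and let it drop.

```bash
python3 -m inch '[{"ax":0,"ay":0,"az":0,"x":0,"y":1,"z":0,"hand":1},{"ax":0,"ay":0,"az":0,"x":0,"y":1,"z":0,"hand":1},{"ax":0,"ay":0,"az":0,"x":0,"y":0,"z":0,"hand":0.3},{"ax":0,"ay":0,"az":0,"x":0,"y":0,"z":0,"hand":0},{"ax":0,"ay":0,"az":0,"x":0,"y":0,"z":0,"hand":-0.2}]'
python3 go.py
python3 -m inch '[{"ax":0,"ay":0,"az":0,"x":0,"y":-10,"z":0,"hand":-0.5},{"ax":0,"ay":0,"az":0,"x":0,"y":-30,"z":0,"hand":-1},{"ax":0,"ay":0,"az":0,"x":0,"y":-30,"z":0,"hand":-1},{"ax":0,"ay":0,"az":0,"x":0,"y":-30,"z":0,"hand":-1},{"ax":0,"ay":0,"az":0,"x":0,"y":0,"z":0,"hand":-1}]'
python3 go.py
python3 - <<'E'
from plant import *;from h import *
c=read_camera("top");d=read_camera("side")
cv2.imwrite("pics/g3.png",cv2.hconcat([cv2.resize(c["img"][120:280,120:300],(400,400)),cv2.resize(d["img"][190:350,160:340],(400,400))])[:,:,::-1])
E
```

```text
time: 6.8
eef_pos: [0.5671, 0.2083, 0.1142]
tcp_rot: [0.507, -0.494, 0.492, -0.507]
contact_force: [-0.4, -0.5, 0.4]
opening: 0.591
t 6.8 p [0.5671 0.2083 0.1142] F [-0.4 -0.5  0.4] tq [0.04 0.   0.  ] open 0.591 q [0.18 0.27 1.85 0.   1.03 1.72]
M cols x,y,z [[0.029, -1.0, -0.001], [-0.002, 0.001, -1.0], [1.0, 0.029, -0.002]] x yaw -88.3
time: 7.22
eef_pos: [0.5715, 0.2089, 0.2239]
tcp_rot: [-0.503, 0.49, -0.495, 0.511]
contact_force: [0.2, 0.6, 1.4]
opening: 1.002
t 7.22 p [0.5715 0.2089 0.2239] F [0.2 0.6 1.4] tq [-0.   -0.01 -0.  ] open 1.002 q [0.18 0.15 1.77 0.   1.21 1.72]
M cols x,y,z [[0.029, -1.0, -0.003], [0.013, 0.003, -1.0], [0.999, 0.029, 0.013]] x yaw -88.3
```

View pics/g3.png

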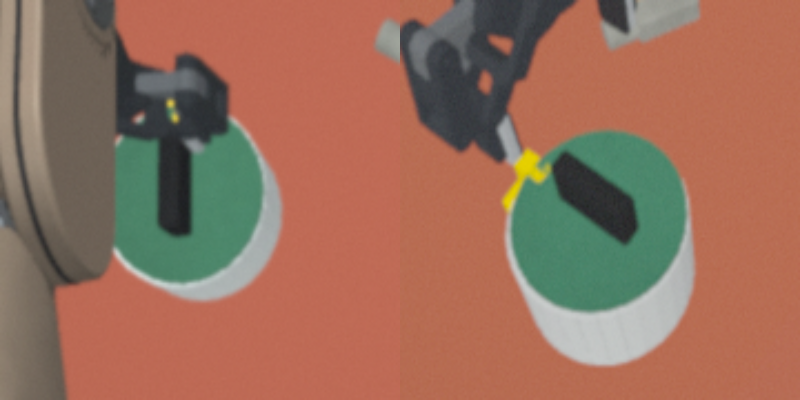

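The bar now points to the notch (right crop: key ≈(527,165) over lip ≈(512,195)). I'll probe its height with shut fingers on the key side of the bar, pushing lightly.

```bash
python3 -m inch '[{"ax":0,"ay":0,"az":0,"x":0,"y":0,"z":10,"hand":1},{"ax":0,"ay":0,"az":0,"x":0,"y":20,"z":0,"hand":1},{"ax":0,"ay":0,"az":0,"x":0,"y":20,"z":0,"hand":1},{"ax":0,"ay":0,"az":0,"x":0,"y":20,"z":0,"hand":1},{"ax":0,"ay":0,"az":0,"x":0,"y":0,"z":0,"hand":1}]' 60
python3 -m inch '[{"ax":0,"ay":0,"az":0,"x":0,"y":0,"z":0,"hand":1},{"ax":0,"ay":0,"az":0,"x":0,"y":0,"z":0,"hand":1},{"ax":0,"ay":0,"az":0,"x":0,"y":0,"z":0,"hand":1},{"ax":0,"ay":0,"az":0,"x":0,"y":0,"z":0,"hand":1},{"ax":0,"ay":0,"az":0,"x":0,"y":0,"z":0,"hand":1}]' 60
python3 go.py .58 .209 .137
```

```text
time: 7.73
eef_pos: [0.5744, 0.2072, 0.1479]
tcp_rot: [0.511, -0.495, 0.49, -0.503]
contact_force: [-1.1, -1.4, -0.9]
opening: 0.304
time: 8.15
eef_pos: [0.5788, 0.2082, 0.1567]
tcp_rot: [-0.506, 0.492, -0.493, 0.508]
contact_force: [0.4, 0.3, -0.1]
opening: -0.002
t 8.15 p [0.5788 0.2082 0.1567] F [ 0.4  0.3 -0.1] tq [-0.01  0.07  0.02] open -0.002 q [0.18 0.24 1.8  0.   1.1  1.72]
M cols x,y,z [[0.029, -1.0, -0.0], [0.002, 0.0, -1.0], [1.0, 0.029, 0.002]] x yaw -88.4
tool-axis mm: [-0.8 19.7  1.1]
```

Dynamics overshoot when fast, so go slowly.

```bash
python3 -m inch '[{"ax":0,"ay":0,"az":0,"x":0,"y":4,"z":0,"hand":1},{"ax":0,"ay":0,"az":0,"x":0,"y":4,"z":0,"hand":1},{"ax":0,"ay":0,"az":0,"x":0,"y":4,"z":0,"hand":1},{"ax":0,"ay":0,"az":0,"x":0,"y":0,"z":0,"hand":1},{"ax":0,"ay":0,"az":0,"x":0,"y":0,"z":0,"hand":1}]'
python3 -m inch '[{"ax":0,"ay":0,"az":0,"x":0,"y":2,"z":0,"hand":1},{"ax":0,"ay":0,"az":0,"x":0,"y":2,"z":0,"hand":1},{"ax":0,"ay":0,"az":0,"x":0,"y":0,"z":0,"hand":1},{"ax":0,"ay":0,"az":0,"x":0,"y":0,"z":0,"hand":1}]'
python3 -m inch '[{"ax":0,"ay":0,"az":0,"x":0,"y":1.5,"z":0,"hand":1},{"ax":0,"ay":0,"az":0,"x":0,"y":1.5,"z":0,"hand":1},{"ax":0,"ay":0,"az":0,"x":0,"y":0,"z":0,"hand":1},{"ax":0,"ay":0,"az":0,"x":0,"y":0,"z":0,"hand":1}]'
```

```text
time: 8.57
eef_pos: [0.5777, 0.2079, 0.1426]
tcp_rot: [0.508, -0.493, 0.492, -0.507]
contact_force: [0.7, -0.2, 0.7]
opening: 0.0
time: 8.9
eef_pos: [0.578, 0.208, 0.1391]
tcp_rot: [0.507, -0.493, 0.493, -0.507]
contact_force: [1.1, 1.1, -0.4]
opening: 0.002
time: 9.23
eef_pos: [0.5781, 0.208, 0.1363]
tcp_rot: [0.507, -0.493, 0.493, -0.507]
contact_force: [-1.3, -1.2, 0.0]
opening: 0.004
```

```bash
python3 -m inch '[{"ax":0,"ay":0,"az":0,"x":0,"y":1,"z":0,"hand":1},{"ax":0,"ay":0,"az":0,"x":0,"y":1,"z":0,"hand":1},{"ax":0,"ay":0,"az":0,"x":0,"y":0,"z":0,"hand":1},{"ax":0,"ay":0,"az":0,"x":0,"y":0,"z":0,"hand":1}]'
```

```text
time: 9.57
eef_pos: [0.5782, 0.208, 0.1361]
tcp_rot: [0.507, -0.493, 0.493, -0.507]
contact_force: [-3.6, -1.6, 6.1]
opening: -0.001
```

Contact is at tip height 0.125 m, exactly the home height. A little more push, then retreat for a clear view.

```bash
python3 -m inch '[{"ax":0,"ay":0,"az":0,"x":0,"y":1,"z":0,"hand":1},{"ax":0,"ay":0,"az":0,"x":0,"y":0,"z":0,"hand":1},{"ax":0,"ay":0,"az":0,"x":0,"y":0,"z":0,"hand":1}]'
python3 -m inch '[{"ax":0,"ay":0,"az":0,"x":0,"y":-15,"z":0,"hand":1},{"ax":0,"ay":0,"az":0,"x":0,"y":-30,"z":0,"hand":1},{"ax":0,"ay":0,"az":0,"x":0,"y":-30,"z":0,"hand":1},{"ax":0,"ay":0,"az":0,"x":25,"y":-20,"z":0,"hand":1},{"ax":0,"ay":0,"az":0,"x":35,"y":0,"z":0,"hand":1}]'
python3 -m inch '[{"ax":0,"ay":0,"az":0,"x":35,"y":0,"z":0,"hand":1},{"ax":0,"ay":0,"az":0,"x":35,"y":0,"z":0,"hand":1},{"ax":0,"ay":0,"az":0,"x":35,"y":0,"z":0,"hand":1},{"ax":0,"ay":0,"az":0,"x":35,"y":0,"z":0,"hand":1},{"ax":0,"ay":0,"az":0,"x":35,"y":0,"z":0,"hand":1}]'
python3 -m inch '[{"ax":0,"ay":0,"az":0,"x":35,"y":0,"z":0,"hand":1},{"ax":0,"ay":0,"az":0,"x":30,"y":0,"z":0,"hand":1},{"ax":0,"ay":0,"az":0,"x":15,"y":0,"z":0,"hand":1},{"ax":0,"ay":0,"az":0,"x":0,"y":0,"z":0,"hand":1},{"ax":0,"ay":0,"az":0,"x":0,"y":0,"z":0,"hand":1}]'
cat > chk.py <<'E'
from plant import *;from h import *;import pickle
c=read_camera("top");d=read_camera("side")
cv2.imwrite("pics/g4.png",cv2.hconcat([cv2.resize(c["img"][120:280,120:300],(400,400)),cv2.resize(d["img"][190:350,160:340],(400,400))])[:,:,::-1])
B={"top":(150,140,260,250),"side":(185,225,310,345)};E={}
for n,k in(("top",c),("side",d)):
    g,y,b=masks(k,B[n]);hull=cv2.convexHull(cv2.findNonZero(g|b));e=cv2.fitEllipse(hull);E[n]=e[0]
    print(n,"lid@.085",plane(k,e[0],.085).round(4),"Y",[(v[0],v[1],plane(k,v[1],.08)[:2].round(4)) for v in blobs(y)])
    r=cv2.minAreaRect(cv2.findNonZero(b));print(" bar",[plane(k,p,.125)[:2].round(4).tolist() for p in cv2.boxPoints(r)])
print(tri(c,E["top"],d,E["side"]))
o=pickle.load(open("top.pkl","rb"));
for k in(o,c):
    h=cv2.cvtColor(k["img"],cv2.COLOR_RGB2HSV);m=cv2.inRange(h,(100,120,40),(125,255,255));m[:, :380]=0;m[:,500:]=0;print("blue",blobs(m,100))
E
python3 chk.py
```

```text
time: 9.82
eef_pos: [0.5782, 0.2081, 0.1361]
tcp_rot: [0.507, -0.493, 0.493, -0.507]
contact_force: [-4.8, -2.1, 9.8]
opening: 0.002
time: 10.23
eef_pos: [0.5825, 0.1498, 0.2349]
tcp_rot: [-0.505, 0.489, -0.494, 0.511]
contact_force: [0.5, 0.3, 0.8]
opening: -0.0
time: 10.65
eef_pos: [0.5846, -0.0285, 0.2284]
tcp_rot: [-0.507, 0.493, -0.493, 0.507]
contact_force: [1.1, 0.1, 0.5]
opening: -0.0
time: 11.07
eef_pos: [0.5871, -0.1069, 0.2281]
tcp_rot: [-0.507, 0.493, -0.493, 0.507]
contact_force: [0.1, 0.7, -0.2]
opening: -0.001
top lid@.085 [0.5695 0.2071 0.085 ] Y [(np.int32(168), [202.9, 159.7], array([0.6349, 0.2093]))]
 bar [[0.5972, 0.2138], [0.5971, 0.1949], [0.5366, 0.1922], [0.5368, 0.2108]]
side lid@.085 [0.5664 0.2118 0.085 ] Y [(np.int32(171), [216.1, 259.3], array([0.6324, 0.2162]))]
 bar [[0.5921, 0.2272], [0.5979, 0.2031], [0.5294, 0.2007], [0.5256, 0.2239]]
(array([0.57089522, 0.20922207, 0.07595159]), np.float64(0.0009111142909764473))
blue [(np.int32(3298), [447.5, 206.1], [414, 171, 71, 70])]
blue []
```

View pics/g4.png

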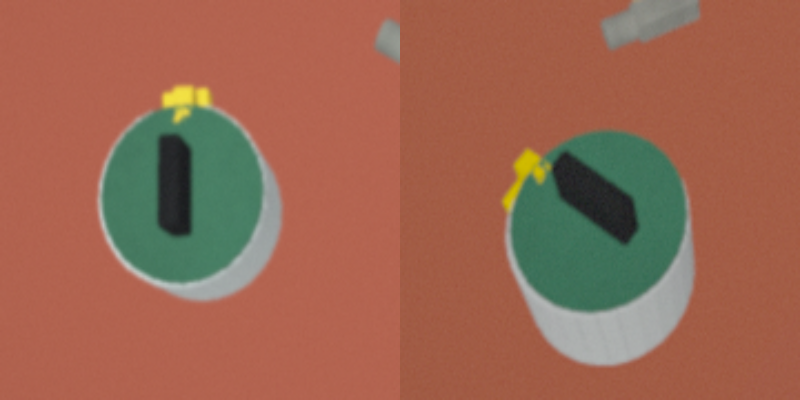

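Lid level and home: triangulated centre dropped 7.5 mm, bar yaw ≈2.6°, and the key sits centred above the lip (both ≈(186,98) in the left crop). The arm hides the blue tin from the top camera, so I'll check it from the side, then hand in.

Run:
```python
from plant import *;from h import *;import pickle
for k in(pickle.load(open("side.pkl","rb")),read_camera("side")):
    h=cv2.cvtColor(k["img"],cv2.COLOR_RGB2HSV);m=cv2.inRange(h,(100,120,40),(125,255,255));m[:,:340]=0;m[:,430:]=0;m[:100]=0;m[200:]=0;print("blue",blobs(m,50))
s=get_state();print(s["time"],s["contact_force"],np.abs(s["dq"]).max(),s["eef_pos"]);sign_off()
```

```text
blue [(np.int32(1310), [387.4, 138.7], [360, 117, 57, 39])]
blue [(np.int32(1308), [387.4, 138.8], [360, 117, 57, 39])]
11.2167 [-0.47542202  0.48572602 -0.6118508 ] 0.006768841559384544 [ 0.58716291 -0.10530368  0.22820427]
the job is handed in; nothing more can be done
```

The green lid is seated on the rivet tin with its key in the notch, and I handed the job in at about 11 s of the 37 s allowed. I gripped the bar, turned the lid about 50° clockwise, and released it so the key dropped. I then pushed lightly on the bar (about 10 N) and moved the arm clear.

What the last checks showed:
- **Height:** shut fingers met the top of the bar at about 125 mm, the height it should have when home. The lid's centre, triangulated from both cameras, had dropped about 7.5 mm. Its absolute value read about 9 mm low both before and after, so I relied only on the drop.
- **Alignment:** the bar points about 2.6° from world x and the notch measured about 1.5°. The key appears centred over the lip.
- **Centre and lean:** the two cameras differ by about 5 mm on the lid's horizontal centre. The lid looks level, but I did not measure its lean separately.
- **Blue tin:** it is unmoved to within 0.1 pixel in the side view. The arm hid it from the top camera.
- **Arm:** it was still and touching nothing, with under 1 N on the tool.

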